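# Put the finger planes and their stone away in the plane tray

## Task

Put the plane set away in the low wooden tray: each of the three brass finger planes that has its steel iron goes flat on its sole and lengthwise into the pocket of its own size (longest plane in the longest pocket, shortest in the shortest), and the plain round honing stone lies flat in the round pocket. Set them down rather than dropping them, and leave the brass plane body without an iron and the grey disc with the bolt head where they lie.

Things in the scene. Friction and masses are not known exactly. Their poses are not given: they have to be found in the camera images.
- plane_long: The longest of three brass finger planes: straight sides, half-round ends, 76 mm long (its x), 34 mm wide (its y), body 26 mm high; a thin steel iron slopes up out of the middle of its top, leaning to its -x end, to 47 mm above the sole and narrower than the body. Loose, under 0.35 kg. Lies sole down. Origin: centre of the sole; z up. Its flat sides are gripped across y.
- plane_middle: The middle one of three brass finger planes: straight sides, half-round ends, 56 mm long (its x), 28 mm wide (its y), body 24 mm high; a thin steel iron slopes up out of the middle of its top, leaning to its -x end, to 45 mm above the sole and narrower than the body. Loose, under 0.35 kg. Lies sole down. Origin: centre of the sole; z up. Its flat sides are gripped across y.
- plane_short: The shortest of three brass finger planes: straight sides, half-round ends, 38 mm long (its x), 22 mm wide (its y), body 22 mm high; a thin steel iron slopes up out of the middle of its top, leaning to its -x end, to 43 mm above the sole and narrower than the body. Loose, under 0.35 kg. Lies sole down. Origin: centre of the sole; z up. Its flat sides are gripped across y.
- stone: Round honing stone: a plain grey disc 46 mm in diameter and 22 mm high, flat plain top, loose, about 0.1 kg. Origin: centre of its underside; z up.
- bare_body: Look-alike, to be left: a brass plane body of the middle plane's shape and size (56 x 28 x 24 mm) with nothing standing up from its top: no steel iron. Loose. Origin: centre of its sole; x along its length.
- clamp_disc: Look-alike, to be left: a grey clamp disc, 46 mm in diameter and 22 mm high like the stone, but with a dark bolt head standing on its centre to 34 mm height. Loose. Origin: centre of its underside.
- pocket_long: Fixed wooden block 104 (x) by 74 mm (y), 12 high, in its top the longest oblong pocket, 92 (x) by 50 mm (y), 8 mm deep. Origin: centre of the block's underside; pocket floor 4 mm above it. One of four blocks set two by two, in any order, in the low dark tray (106 mm apart in x, 76 in y, all at the tray's yaw), whose rim is 15 mm above this origin.
- pocket_middle: Fixed wooden block 104 (x) by 74 mm (y), 12 high, in its top the middle oblong pocket, 72 (x) by 44 mm (y), 8 mm deep. Origin: centre of the block's underside; pocket floor 4 mm above it. One of four blocks set two by two, in any order, in the low dark tray (106 mm apart in x, 76 in y, all at the tray's yaw), whose rim is 15 mm above this origin.
- pocket_short: Fixed wooden block 104 (x) by 74 mm (y), 12 high, in its top the shortest oblong pocket, 54 (x) by 38 mm (y), 8 mm deep. Origin: centre of the block's underside; pocket floor 4 mm above it. One of four blocks set two by two, in any order, in the low dark tray (106 mm apart in x, 76 in y, all at the tray's yaw), whose rim is 15 mm above this origin.
- pocket_round: Fixed wooden block 104 (x) by 74 mm (y), 12 high, in its top a round pocket 62 mm in diameter, 8 mm deep. Origin: centre of the block's underside; pocket floor 4 mm above it. One of four blocks set two by two, in any order, in the low dark tray (106 mm apart in x, 76 in y, all at the tray's yaw), whose rim is 15 mm above this origin.
Not all that is in view belongs to the job. What is shaped like the plane_middle but purple is not meant.

How it is judged (in metres and radians):
At the end, for the whole second after the job is handed in: Planes and stone rest in their own pockets: centres within 13 mm in plan, underside within 2.5 mm of the pocket floor, upright within 7 degrees, planes lengthwise within 23 degrees (either way round), at rest; both look-alikes upright and within 20 mm of their start (horizontal distance between plane_long and pocket_long below 0.013 m and z of plane_long in the frame of pocket_long between 0.001 and 0.0065 m and angle between each of plane_long, plane_middle, plane_short, stone, bare_body, clamp_disc's own z axis and vertical below 0.12 rad and linear speed of each of plane_long, plane_middle, plane_short, stone below 0.02 m/s and angular speed of each of plane_long, plane_middle, plane_short, stone below 0.2 rad/s and angle between the x axis of plane_long and the x axis of pocket_long, either way round below 0.4 rad and horizontal distance between plane_middle and pocket_middle below 0.013 m and z of plane_middle in the frame of pocket_middle between 0.001 and 0.0065 m and angle between the x axis of plane_middle and the x axis of pocket_middle, either way round below 0.4 rad and horizontal distance between plane_short and pocket_short below 0.013 m and z of plane_short in the frame of pocket_short between 0.001 and 0.0065 m and angle between the x axis of plane_short and the x axis of pocket_short, either way round below 0.4 rad and horizontal distance between stone and pocket_round below 0.013 m and z of stone in the frame of pocket_round between 0.001 and 0.0065 m and distance of each of bare_body, clamp_disc from where it was at the start of the episode below 0.02 m); the robot touches nothing.
It fails at once if a plane or the stone is dropped or knocked: moves untouched by the fingers at over 0.65 m/s (a fall of about 20 mm) ((contact force between the fingers and plane_long below 0.02 N and linear speed of plane_long above 0.65 m/s) or (contact force between the fingers and plane_middle below 0.02 N and linear speed of plane_middle above 0.65 m/s) or (contact force between the fingers and plane_short below 0.02 N and linear speed of plane_short above 0.65 m/s) or (contact force between the fingers and stone below 0.02 N and linear speed of stone above 0.65 m/s)).
It fails at once if the plane body without an iron is moved by more than 20 mm (distance of bare_body from where it was at the start of the episode above 0.02 m).
It fails at once if the disc with the bolt head is moved by more than 20 mm (distance of clamp_disc from where it was at the start of the episode above 0.02 m).
It also fails if it takes over 99 s, if anything falls off the work surface, if the arm or the gripper's body presses on something with over 40 N, if the wrist force passes 120 N, or if a joint passes its speed limit or range.

## Robot

A 6-joint arm with a two-finger parallel gripper is mounted at the origin on the work surface. World frame = base frame: x ahead of the robot, y to its left, z up, the work surface at z = 0. Lengths are in mm, angles in rad, forces in N, time in s.
With the tool pointing down it reaches from about 250 to 725 mm from the base axis. Payload 9.7 kg.
Tool frame: the origin (TCP) lies between the finger pads; the fingertips stand 25 mm ahead of it and the grasp point (between the pads) lies 6 mm ahead of it (env.tip_extent is the distance from the TCP to the fingertips, in mm); x points along the fingers, y is the direction in which the jaws open and shut, and the axes are right-handed (so a half turn about x gives the same grasp; the last joint's range is limited). The gripper opens to 85 mm and grips with 20 to 120 N. Pads are 22 mm wide; open, the fingers measure 114 mm over their backs; the gripper's body (76 mm by 85 mm) begins 54 mm behind the grasp point. The pads swing forward as they close: fully open they stand 13 mm farther back than shut.
Start: joints at [-1.186, 0.087, 0.176, 1.66, 0, 1.571], TCP at [206.453, -509.779, 256.284] pointing down, gripper open.
Joint ranges: [-3.13, 3.13], [-0.85, 1.81], [-1.15, 1.24], [-2.2, 2.28], [-1.44, 1.52], [-3.14, 3.14]. Speed limits (rad/s): [2.22, 2.22, 2.57, 3.14, 3.14, 3.14].

## Interface

Orientations are given as a 3x3 rotation matrix whose columns are the frame's x, y, z axes.
In Python, from station import env, eyes, ticket gives the robot as it stands. The module is installed in compiled form; this text tells all that it offers.
- The arm moves only by the tool send_rows, never from a script. Its argument "increments" is a list of rows, each a list of 3 entries, a list of its own where there are three numbers: the shift along the tool's x, y, z in mm, then the turn, a rotation vector about the tool's x, y, z in rad, then the finger opening in mm, from 0 to 85.4. A call has 1 to 20 rows; each row shifts and turns the commanded pose from where the row before left it, along the tool's axes as they then stand; what a row does not reach is not made up. A row lasts 1/12 s, in which the tool goes at most 41.7 mm and 7.16 degrees, less where a joint would pass 70% of its speed; a pose out of reach is approached as far as the arm can. A call with a gripper value outside its range is refused whole. The fingers move at their own pace and stop on an object; "grip_force" is the grip in N (left out, the last holds). Time passes only in rows, so rows that do not move let the fingers close. It gives the time, the measured TCP pose, the force and the opening at its end, in the units of the state.
- env.get_state(): the state, without advancing time (a new reading comes with each control period).
- eyes.read_camera(name): name is "scene" or "top" or "wrist"; returns (picture, depth): 400x640x3 uint8, blue, green, red; 400x640 float32, mm along the optical axis (not along the pixel's ray), 0 where there is no reading.
- eyes.camera_info(name): a dict with "vertical_fov" (degrees; the focal length in pixels is half the picture's height over the tangent of half this angle, whatever the lens; pixels are square), "cx", "cy" (the principal point, pixels), "pose" (4x4, takes a point from camera to world coordinates). Camera axes: x right, y down, z forward; pixel columns grow to the right and rows downward; lengths in mm; the calibration is good to about 2 mm. A picture is of the moment at which its call begins: read the wrist's pose just before it. camera_info takes no time and is no camera call; for the wrist camera it gives the pose at the moment of the call.
- ticket.hand_in(): hands the job in, once; it reports no verdict.
The state is a dict: "time_s": time; "q": joint angles; "qvel": joint speeds; "joint_efforts": joint torques, N m; "tcp_pos": TCP position; "eef_rot": TCP orientation; "force": force on the tool from outside, world axes, zero at the start; "wrist_torque": the same for the moment, N m; "opening": opening from 0.0 (shut) to 1.0 (fully open).
Only numpy, scipy, OpenCV 4.12 (cv2) and the standard library are available. Lean on these libraries where they do the work, as an engineer would, in place of code of your own. Each camera call takes 0.05 s, during which the arm holds its last target. There are 200 camera calls.

## Working session

There is one attempt and no reset: what is moved stays moved. The work goes in short steps, Python scripts to look and compute and a tool call to move; the robot and the scene stay as the last step left them, time stands still between calls to the robot, and variables do not carry over. Pictures are saved under pics/ and viewed, about 12 in all and at most 16, crops included, and the job is handed in when it is done.

Besides the shell and the picture viewer there is one more tool, called by a JSON object that holds its "api" and its "payload", one argument or row to a line. send_rows: Moves the arm, as the interface text tells. Its arguments: {"type":"object","properties":{"increments":{"type":"array","items":{"type":"array"}},"grip_force":{"type":"number"}},"required":["increments"]}

```bash
mkdir -p pics; python3 - <<'E'
from station import env, eyes
import cv2, numpy as np
for n in ("top","scene"):
    p,d=eyes.read_camera(n); cv2.imwrite(f"pics/{n}0.png",p); np.savez(f"{n}0.npz",p=p,d=d)
    print(n,eyes.camera_info(n),(d>0).mean(),d.max())
print(env.get_state())
E
```

```text
top {'vertical_fov': 55.71101365850112, 'cx': 313.92627932262127, 'cy': 196.92986854641643, 'pose': array([[ 1.27022477e-02, -9.98252302e-01,  5.77147671e-02,
         4.68882740e+02],
       [-9.99900238e-01, -1.23242172e-02,  6.90122016e-03,
        -4.98171311e+00],
       [-6.17786958e-03, -5.77966704e-02, -9.98309260e-01,
         1.03150996e+03],
       [ 0.00000000e+00,  0.00000000e+00,  0.00000000e+00,
         1.00000000e+00]])} 0.99610546875 1861.9734
scene {'vertical_fov': 42.440350513617986, 'cx': 316.8255480085718, 'cy': 195.85297274622826, 'pose': array([[ 4.65791957e-02,  7.40354958e-01, -6.70600414e-01,
         1.27773775e+03],
       [ 9.98847039e-01, -2.67124731e-02,  3.98878068e-02,
        -4.91716612e+01],
       [ 1.16177401e-02, -6.71685179e-01, -7.40745603e-01,
         9.11021498e+02],
       [ 0.00000000e+00,  0.00000000e+00,  0.00000000e+00,
         1.00000000e+00]])} 0.99609375 3355.886
{'time_s': 0.1, 'q': array([-1.18602128e+00,  8.74134714e-02,  1.75211826e-01,  1.65979074e+00,
       -2.37369404e-05,  1.57077777e+00]), 'qvel': array([ 0.00134391, -0.00033959,  0.00217043, -0.00061278,  0.00063731,
       -0.00037829]), 'joint_efforts': array([ 1.07473046e-03, -5.21563947e+01,  4.65652442e+01,  1.59660203e-02,
       -2.79017726e-06,  2.97818576e-05]), 'tcp_pos': array([ 206.372694  , -509.62878067,  255.64853324]), 'eef_rot': array([[-4.70941502e-04,  3.75367571e-01, -9.26875917e-01],
       [ 1.09969355e-03, -9.26875265e-01, -3.75367865e-01],
       [-9.99999284e-01, -1.19605577e-03,  2.37147342e-05]]), 'force': array([-0.23015789, -0.10758916,  0.22948754]), 'wrist_torque': array([-0.01882071, -0.01988927,  0.01130162]), 'opening': 1.0009976981547581}
```

View pics/top0.png

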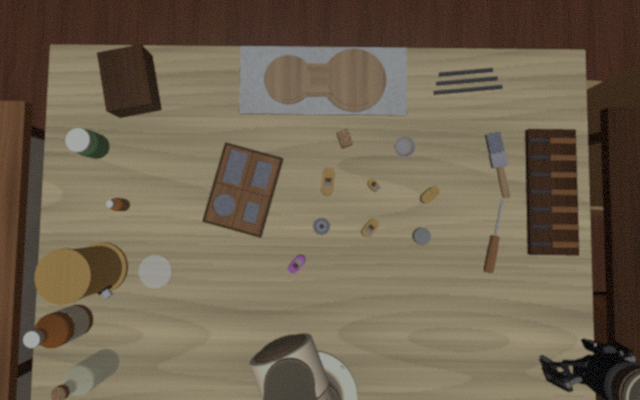

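View pics/scene0.png

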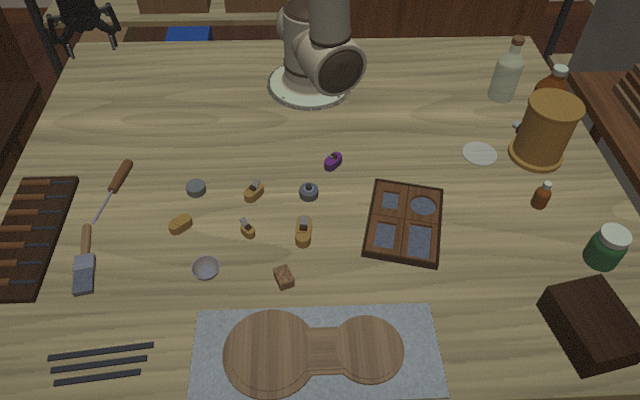

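Top view: tray near (243,190), with the round pocket at about (224,205). Planes: long (328,181), short (373,185), middle (370,228). Stone is at (422,236). Look-alikes: bare body (430,195) and clamp disc (321,226). I'll measure these.

```bash
cat > h.py <<'E'
import numpy as np, cv2
from station import env, eyes
def cam(n):
    i=eyes.camera_info(n); return 200/np.tan(np.radians(i["vertical_fov"]/2)),i["cx"],i["cy"],i["pose"]
def ray(c,uv,z):
    f,cx,cy,T=c; uv=np.atleast_2d(uv).astype(float)
    d=np.c_[(uv-[cx,cy])/f,np.ones(len(uv))]@T[:3,:3].T
    return T[:3,3]+d*((z-T[2,3])/d[:,2])[:,None]
def cloud(c,d):
    f,cx,cy,T=c; v,u=np.mgrid[:400,:640]
    return np.stack([(u-cx)/f*d,(v-cy)/f*d,d],-1)@T[:3,:3].T+T[:3,3]
E
python3 - <<'E'
from h import *
for n in("top","scene"):
    z=np.load(n+"0.npz"); p,d=z["p"],z["d"]; c=cam(n); P=cloud(c,d)
    box=(P[...,0]>330)&(P[...,0]<660)&(P[...,1]>-380)&(P[...,1]<300)
    print(n,"table z",np.median(P[...,2][box]))
    m=(box&(P[...,2]>9)&(P[...,2]<60)).astype(np.uint8)
    k,l,s,ce=cv2.connectedComponentsWithStats(m)
    for i in range(1,k):
        if s[i,4]<25: continue
        Q=P[l==i]; h=np.percentile(Q[:,2],[50,98])
        r=cv2.minAreaRect(Q[:,:2].astype(np.float32))
        print(ce[i].round(),s[i,4],"h",h.round(),"xy",np.round(r[0]),np.round(r[1]),round(r[2]),p[l==i].mean(0).round())
t=np.load("top0.npz")["p"]
a=cv2.resize(t[120:280,195:455],None,fx=3,fy=3,interpolation=cv2.INTER_CUBIC); cv2.imwrite("pics/crop.png",cv2.convertScaleAbs(a,alpha=1.6))
E
```

```text
top table z 0.5999499004874451
[242. 191.] 4027 h [16. 22.] xy [547. 196.] [165. 224.] 75 [63. 76. 93.]
[405. 153.] 78 h [21. 30.] xy [ 649. -237.] [21. 54.] 0 [102. 106. 111.]
[327. 181.] 327 h [26. 46.] xy [571. -33.] [34. 73.] 84 [ 76. 108. 127.]
[373. 184.] 108 h [24. 43.] xy [ 563. -156.] [36. 21.] 45 [ 75. 100. 116.]
[429. 194.] 212 h [23. 28.] xy [ 539. -306.] [28. 54.] 40 [ 70. 108. 129.]
[321. 225.] 226 h [23. 35.] xy [453. -18.] [43. 43.] 1 [101.  99. 100.]
[369. 227.] 202 h [25. 45.] xy [ 448. -146.] [28. 53.] 49 [ 74. 104. 121.]
[421. 235.] 244 h [22. 25.] xy [ 429. -284.] [44. 44.] 65 [100. 103. 103.]
[296. 263.] 195 h [25. 45.] xy [351.  48.] [26. 55.] 46 [116.  85. 117.]
scene table z 1.1974561950719362
[332. 160.] 220 h [24. 44.] xy [349.  42.] [31. 56.] 49 [86. 56. 83.]
[253. 190.] 288 h [25. 44.] xy [ 447. -151.] [31. 56.] 51 [ 64.  91. 107.]
[195. 186.] 280 h [22. 25.] xy [ 429. -289.] [49. 44.] 21 [92. 94. 92.]
[403. 221.] 4846 h [17. 22.] xy [544. 192.] [164. 229.] 75 [60. 71. 86.]
[308. 190.] 280 h [22. 36.] xy [450. -21.] [43. 48.] 88 [83. 82. 81.]
[179. 223.] 326 h [24. 28.] xy [ 538. -311.] [31. 56.] 39 [ 60.  97. 118.]
[303. 230.] 446 h [27. 45.] xy [571. -37.] [34. 79.] 84 [ 68.  97. 114.]
[246. 227.] 200 h [23. 43.] xy [ 561. -160.] [38. 23.] 45 [ 66.  90. 104.]
[205. 261.] 269 h [20. 31.] xy [ 647. -242.] [24. 55.] 1 [102. 106. 109.]
```

View pics/crop.png

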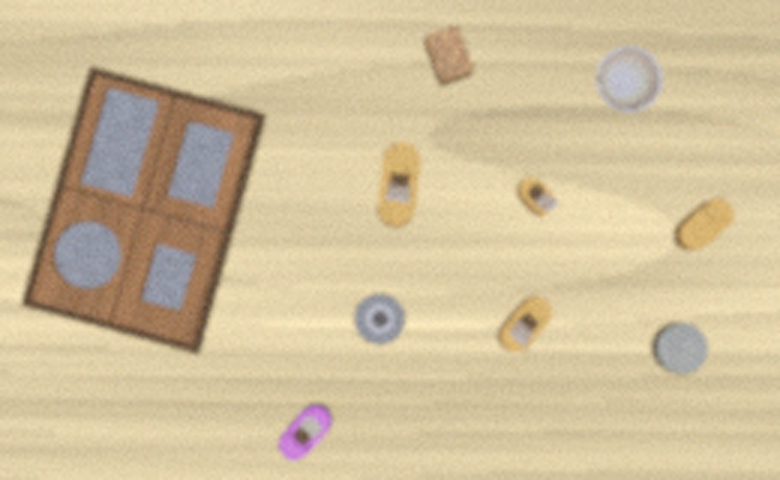

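Crop: long pocket upper left (120,142), middle upper right (201,165), round lower left (87,255), short lower right (170,277). Objects are as labelled. Now I'll measure the pockets.

```bash
python3 - <<'E'
from h import *
for n in("top","scene"):
    z=np.load(n+"0.npz"); p,d=z["p"].astype(int),z["d"]; c=cam(n); P=cloud(c,d)
    box=(abs(P[...,0]-546)<125)&(abs(P[...,1]-194)<105)&(P[...,2]>3)
    m=(box&(p[...,2]-p[...,0]<15)&(p[...,0]>70)).astype(np.uint8)
    if n=="scene": m=(box&(p[...,2]-p[...,0]<12)&(p[...,0]>60)).astype(np.uint8)
    m=cv2.morphologyEx(m,cv2.MORPH_OPEN,np.ones((3,3),np.uint8))
    k,l,s,ce=cv2.connectedComponentsWithStats(m)
    B=box&(P[...,2]>9); print("tray z pct",np.percentile(P[B][:,2],[5,25,50,75,95]).round(1))
    for i in range(1,k):
        if s[i,4]<60: continue
        v,u=np.nonzero(l==i); zz=np.median(P[l==i][:,2])
        Q=ray(c,np.c_[u,v],zz); r=cv2.minAreaRect(Q[:,:2].astype(np.float32))
        print(n,ce[i].round(),s[i,4],"z",zz.round(1),"xy",np.round(r[0],1),np.round(r[1]),round(r[2],1))
E
```

```text
tray z pct [ 9.6 13.4 16.3 18.1 20.5]
top [235. 167.] 579 z 9.1 xy [607.3 219.2] [48. 90.] 75.4
top [261. 174.] 397 z 8.8 xy [588.1 145.4] [43. 70.] 75.3
top [224. 204.] 390 z 9.2 xy [504.5 246.6] [57. 57.] 0.7
top [251. 212.] 261 z 9.1 xy [485.2 172.2] [36. 53.] 76.0
tray z pct [ 9.5 12.6 16.6 18.3 20.8]
scene [390. 200.] 227 z 9.6 xy [480.9 170.3] [36. 47.] 75.4
scene [423. 206.] 358 z 9.6 xy [500.5 244.1] [58. 53.] 87.9
scene [384. 235.] 442 z 9.6 xy [584.1 143.4] [42. 66.] 75.3
scene [419. 241.] 683 z 9.6 xy [603.5 217.3] [48. 86.] 75.3
```

```bash
cat >> h.py <<'E'
def plan(x,y,z,phi):
    """shift in the current tool axes to reach world x,y,z; turn about tool x for jaw yaw phi (deg)"""
    s=env.get_state(); R=s["eef_rot"]; p=s["tcp_pos"]
    d=R.T@(np.array([x,y,z])-p); cur=np.degrees(np.arctan2(R[1,1],R[0,1]))
    print("t",round(s["time_s"],2),"tcp",p.round(1),"yaw",cur.round(1),"F",s["force"].round(1),"open",round(s["opening"],3),"q6",s["q"][5].round(2))
    print(" shift tool xyz",d.round(1),"turn about x (rad)",round(-np.radians(phi-cur),3),"(keep yaw; shift first)")
E
python3 - <<'E'
from h import *
print(env.tip_extent); plan(429,-286.5,130,-68)
E
```

```text
25.0
t 0.1 tcp [ 206.4 -509.6  255.6] yaw -68.0 F [-0.2 -0.1  0.2] open 1.001 q6 1.57
 shift tool xyz [ 125.8 -123.1 -290.1] turn about x (rad) 0.001 (keep yaw; shift first)
```

{"api": "send_rows", "payload": {
  "increments": [
    [[10,-10,-24],[0,0,0],75],
    [[10,-10,-24],[0,0,0],75],
    [[10,-10,-24],[0,0,0],75],
    [[10,-10,-24],[0,0,0],75],
    [[10,-10,-24],[0,0,0],75],
    [[10,-10,-24],[0,0,0],75],
    [[10,-10,-24],[0,0,0],75],
    [[10,-10,-24],[0,0,0],75],
    [[10,-10,-24],[0,0,0],75],
    [[10,-10,-24],[0,0,0],75],
    [[10,-11,-24],[0,0,0],75],
    [[15,-12,-26],[0,0,0],75],
    [[0,0,0],[0,0,0],75],
    [[0,0,0],[0,0,0],75]
  ],
  "grip_force": 40
}}

```text
time_s: 1.27
tcp_pos: [429.2, -285.6, 130.1]
eef_rot: [[-0.002, 0.378, -0.926], [0.001, -0.926, -0.378], [-1.0, -0.002, 0.001]]
force: [0.2, -0.7, -0.5]
opening: 0.877
```

```bash
python3 - <<'E'
from h import *
c=cam("wrist"); p,d=eyes.read_camera("wrist"); cv2.imwrite("pics/w1.png",p)
P=cloud(c,d); Q=(P[...,2]>14)&(P[...,2]<30)&(np.hypot(P[...,0]-429,P[...,1]+286)<60)
k,l,s,ce=cv2.connectedComponentsWithStats(Q.astype(np.uint8))
for i in range(1,k):
    if s[i,4]>300: print(ce[i].round(),s[i,4],cv2.minEnclosingCircle(P[l==i][:,:2].astype(np.float32)),np.median(P[l==i][:,2]),p[l==i].mean(0).round())
plan(429,-286.5,40,-68)
E
```

```text
[318. 204.] 2177 ((425.8497619628906, -287.9850158691406), 23.118762969970703) 22.147511485804017 [128. 127. 121.]
t 1.32 tcp [ 429.  -286.5  130.9] yaw -67.9 F [ 0.   0.7 -0.1] open 0.875 q6 2.17
 shift tool xyz [90.9  0.  -0.1] turn about x (rad) 0.002 (keep yaw; shift first)
```

View pics/w1.png

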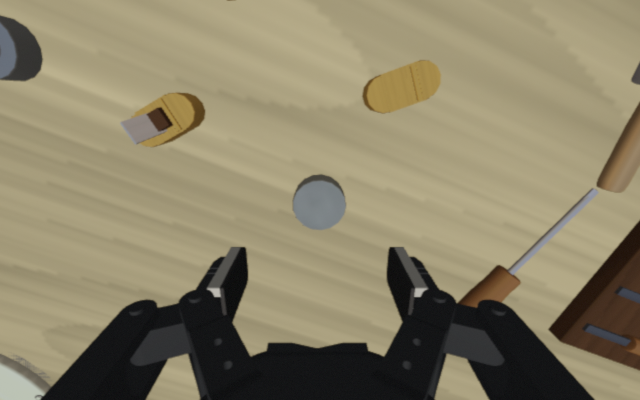

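Wrist view: plain stone at (318,204), middle plane at (162,122), bare body at (403,86). Next I'll check fingertip height from depth.

```bash
python3 - <<'E'
from h import *
c=cam("wrist"); p,d=eyes.read_camera("wrist"); P=cloud(c,d); s=env.get_state()
L=(P-s["tcp_pos"])@s["eef_rot"]
m=(L[...,0]<60)&(d>0)&(abs(L[...,1])<60); m[:, :]&=True
for a,b in((195,260),(375,440)):
    q=L[235:300,a:b][m[235:300,a:b]]; print(len(q),np.percentile(q[:,0],[50,90,97,100]).round(1),q[q[:,0]>np.percentile(q[:,0],90)].mean(0).round(1))
plan(427.5,-287.5,34,-68)
E
```

```text
2014 [-7.5  8.5 12.4 16.4] [ 11.5 -39.3  -2.6]
2028 [-7.5  8.6 12.6 17. ] [11.6 38.1 -2.4]
t 1.37 tcp [ 428.9 -287.1  131.5] yaw -67.9 F [-0.   0.7 -0.1] open 0.877 q6 2.17
 shift tool xyz [97.5 -0.2  1.4] turn about x (rad) 0.001 (keep yaw; shift first)
```

{"api": "send_rows", "payload": {
  "increments": [
    [[20,0,0],[0,0,0],75],
    [[20,0,0],[0,0,0],75],
    [[20,0,1],[0,0,0],75],
    [[20,0,0],[0,0,0],75],
    [[12,0,0],[0,0,0],75],
    [[6,0,0],[0,0,0],75],
    [[0,0,0],[0,0,0],75],
    [[0,0,0],[0,0,0],60],
    [[0,0,0],[0,0,0],50],
    [[0,0,0],[0,0,0],40],
    [[0,0,0],[0,0,0],40],
    [[0,0,0],[0,0,0],40],
    [[0,0,0],[0,0,0],40],
    [[0,0,0],[0,0,0],40]
  ],
  "grip_force": 40
}}

```text
time_s: 2.53
tcp_pos: [428.8, -287.8, 34.9]
eef_rot: [[0.002, 0.375, -0.927], [-0.002, -0.927, -0.375], [-1.0, 0.002, -0.001]]
force: [-1.0, -0.3, 5.4]
opening: 0.519
```

```bash
python3 - <<'E'
from h import *
c=cam("wrist"); p,d=eyes.read_camera("wrist"); cv2.imwrite("pics/w2.png",p)
plan(502.5,245.4,110,-10)
E
```

```text
t 2.58 tcp [ 428.8 -287.8   34.9] yaw -68.0 F [-2.2  1.2  5.8] open 0.519 q6 2.17
 shift tool xyz [ -75.8 -466.4 -268.6] turn about x (rad) -1.011 (keep yaw; shift first)
```

View pics/w2.png

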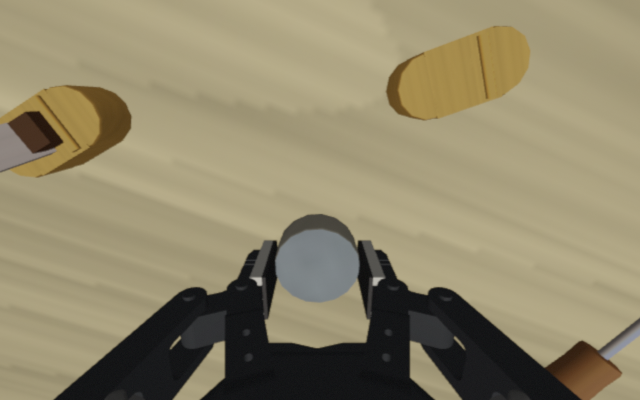

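Stone is held centred between the pads near (317,260). I'll lift with a turn.

{"api": "send_rows", "payload": {
  "increments": [
    [[-5,0,0],[0,0,0],40],
    [[-10,0,0],[-0.1,0,0],40],
    [[-10,0,0],[-0.1,0,0],40],
    [[-10,0,0],[-0.1,0,0],40],
    [[-10,0,0],[-0.1,0,0],40],
    [[-10,0,0],[-0.1,0,0],40],
    [[-10,0,0],[-0.1,0,0],40],
    [[-10,0,0],[-0.1,0,0],40],
    [[0,0,0],[-0.1,0,0],40],
    [[0,0,0],[-0.1,0,0],40],
    [[0,0,0],[-0.1,0,0],40],
    [[0,0,0],[0,0,0],40]
  ]
}}

```text
time_s: 3.58
tcp_pos: [428.3, -287.3, 109.0]
eef_rot: [[0.001, 0.984, -0.18], [-0.0, -0.18, -0.984], [-1.0, 0.001, 0.0]]
force: [0.5, -1.4, -1.3]
opening: 0.516
```

```bash
python3 - <<'E'
from h import *
plan(502.5,245.4,110,-10)
E
```

```text
t 3.58 tcp [ 428.3 -287.3  109. ] yaw -10.4 F [ 0.5 -1.4 -1.3] open 0.516 q6 1.16
 shift tool xyz [  -1.2  -23.2 -537.4] turn about x (rad) -0.007 (keep yaw; shift first)
```

{"api": "send_rows", "payload": {
  "increments": [
    [[0,-1,-15],[0,0,0],40],
    [[0,-1,-25],[0,0,0],40],
    [[0,-1,-30],[0,0,0],40],
    [[0,-1,-30],[0,0,0],40],
    [[0,-1,-30],[0,0,0],40],
    [[0,-1,-30],[0,0,0],40],
    [[0,-1,-30],[0,0,0],40],
    [[0,-1,-30],[0,0,0],40],
    [[0,-1,-30],[0,0,0],40],
    [[0,-2,-30],[0,0,0],40],
    [[0,-2,-30],[0,0,0],40],
    [[0,-2,-30],[0,0,0],40],
    [[0,-2,-30],[0,0,0],40],
    [[0,-2,-30],[0,0,0],40],
    [[0,-2,-30],[0,0,0],40],
    [[0,-2,-30],[0,0,0],40],
    [[0,0,-30],[0,0,0],40],
    [[0,0,-27],[0,0,0],40],
    [[0,0,-20],[0,0,0],40],
    [[0,0,0],[0,0,0],40]
  ]
}}

```text
time_s: 5.25
tcp_pos: [505.1, 248.0, 108.3]
eef_rot: [[0.0, 0.983, -0.186], [0.001, -0.186, -0.983], [-1.0, 0.0, -0.001]]
force: [-0.0, 0.2, -1.0]
opening: 0.519
```

```bash
python3 - <<'E'
from h import *
c=cam("wrist"); p,d=eyes.read_camera("wrist"); cv2.imwrite("pics/w3.png",p); np.savez("w3.npz",p=p,d=d)
plan(502.5,245.4,44,-10)
P=cloud(c,d); p=p.astype(int)
m=((P[...,2]<15)&(P[...,2]>2)&(abs(p[...,2]-p[...,0])<25)&(P[...,0]>380)&(P[...,1]>90)).astype(np.uint8)
m=cv2.morphologyEx(m,cv2.MORPH_OPEN,np.ones((5,5),np.uint8))
k,l,s,ce=cv2.connectedComponentsWithStats(m)
for i in range(1,k):
    if s[i,4]>400:
        r=cv2.minAreaRect(P[l==i][:,:2].astype(np.float32)); print(ce[i].round(),s[i,4],np.round(r[0],1),np.round(r[1]),round(r[2]),"z",np.median(P[l==i][:,2]).round(1))
E
```

```text
t 5.3 tcp [504.8 246.3 108.2] yaw -10.7 F [-0.  -0.3 -1.3] open 0.522 q6 2.21
 shift tool xyz [64.2 -2.1  1.3] turn about x (rad) -0.012 (keep yaw; shift first)
[626. 259.] 3227 [764.4 149.9] [ 26. 120.] 2 z 9.7
```

View pics/w3.png

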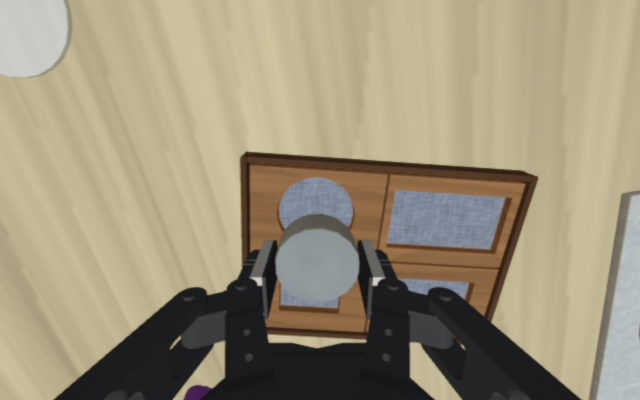

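Wrist view: the stone is held over the tray. The round pocket shows at (316,207) and the long pocket at (447,220). I'll cross-check the long pocket.

```bash
python3 - <<'E'
from h import *
z=np.load("w3.npz"); p=z["p"].astype(int); d=z["d"]; c=cam("wrist"); P=cloud(c,d)
print("z at long pocket",np.median(P[205:235,420:480,2]), "wood",np.median(P[175:180,370:380,2]), P[172:177,300:400,2].max())
m=(p[...,0]-p[...,2]>8).astype(np.uint8); m[:150]=0; m[:,:240]=0; m[:,540:]=0; m[300:]=0
m=cv2.morphologyEx(m,cv2.MORPH_OPEN,np.ones((5,5),np.uint8))
k,l,s,ce=cv2.connectedComponentsWithStats(m)
for i in range(1,k):
    if s[i,4]<300: continue
    v,u=np.nonzero(l==i); Q=ray(c,np.c_[u,v],8.5)[:,:2].astype(np.float32)
    r=cv2.minAreaRect(Q); print(ce[i].round(),s[i,4],np.round(r[0],1),np.round(r[1]),round(r[2]))
E
```

```text
z at long pocket 9.244530198094594 wood 16.85925215092719 225.91327188534993
[315. 201.] 2435 [503.3 249.5] [40. 59.] 81
[444. 219.] 5444 [605.4 213.5] [46. 88.] 75
[316. 266.] 4689 [493.2 189.5] [69. 72.] 79
[435. 286.] 651 [594.2 147.9] [15. 56.] 76
```

{"api": "send_rows", "payload": {
  "increments": [
    [[5,-1,1],[0,0,0],40],
    [[10,-1,2],[0,0,0],40],
    [[15,0,0],[0,0,0],40],
    [[15,0,0],[0,0,0],40],
    [[10,0,0],[0,0,0],40],
    [[5,0,0],[0,0,0],40],
    [[2,0,0],[0,0,0],40],
    [[1,0,0],[0,0,0],40],
    [[1,0,0],[0,0,0],40],
    [[0,0,0],[0,0,0],40],
    [[0,0,0],[0,0,0],40]
  ]
}}

```text
time_s: 6.22
tcp_pos: [502.6, 242.3, 44.9]
eef_rot: [[0.001, 0.983, -0.185], [0.0, -0.185, -0.983], [-1.0, 0.001, -0.001]]
force: [0.1, 1.0, -1.6]
opening: 0.517
```

{"api": "send_rows", "payload": {
  "increments": [
    [[1,0,-1],[0,0,0],40],
    [[0.5,0,0],[0,0,0],40],
    [[0,0,0],[0,0,0],40],
    [[0,0,0],[0,0,0],40]
  ]
}}

```text
time_s: 6.55
tcp_pos: [502.8, 243.1, 44.0]
eef_rot: [[0.001, 0.983, -0.185], [0.0, -0.185, -0.983], [-1.0, 0.001, -0.0]]
force: [-2.0, -3.0, 6.2]
opening: 0.519
```

{"api": "send_rows", "payload": {
  "increments": [
    [[0,0,0],[0,0,0],46],
    [[0,0,0],[0,0,0],50],
    [[0,0,0],[0,0,0],55],
    [[0,0,0],[0,0,0],62],
    [[0,0,0],[0,0,0],65],
    [[0,0,0],[0,0,0],65],
    [[-5,0,0],[0,0,0],65],
    [[-15,0,0],[0,0,0],65],
    [[-20,0,0],[0,0,0],65],
    [[-20,0,0],[0,0,0],65],
    [[-20,0,0],[0,0,0],65],
    [[-10,0,0],[0,0,0],65],
    [[0,0,0],[0,0,0],65]
  ]
}}

```text
time_s: 7.63
tcp_pos: [503.5, 243.6, 135.5]
eef_rot: [[0.004, 0.983, -0.185], [0.002, -0.185, -0.983], [-1.0, 0.003, -0.002]]
force: [0.9, 0.5, 0.6]
opening: 0.762
```

```bash
python3 - <<'E'
from h import *
p,d=eyes.read_camera("wrist"); cv2.imwrite("pics/w4.png",p)
c=cam("top");t,d=eyes.read_camera("top"); P=cloud(c,d)
plan(571,-35,130,84)
E
```

```text
t 7.73 tcp [502.5 243.1 132.3] yaw -10.7 F [-0.4  0.8  0. ] open 0.766 q6 2.21
 shift tool xyz [  2.3 118.7 260.7] turn about x (rad) -1.652 (keep yaw; shift first)
```

View pics/w4.png

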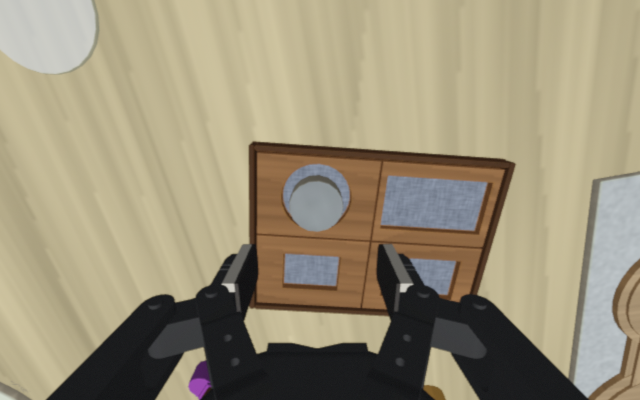

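Stone lies in the round pocket at about (316,203), with the pocket ring centred near (316,198). I'll compare numerically while moving on.

```bash
python3 - <<'E'
from h import *
p=cv2.imread("pics/w4.png").astype(int); c=cam("wrist")
def comp(m,z,lo=300):
    m=m.astype(np.uint8); m[:150]=0; m[:,:240]=0; m[:,520:]=0; m[300:]=0
    m=cv2.morphologyEx(m,cv2.MORPH_OPEN,np.ones((3,3),np.uint8))
    cs,_=cv2.findContours(m,cv2.RETR_EXTERNAL,cv2.CHAIN_APPROX_NONE)
    for q in cs:
        if cv2.contourArea(q)<lo: continue
        Q=ray(c,q[:,0],z)[:,:2].astype(np.float32); r=cv2.minAreaRect(Q)
        print(z,q[:,0].mean(0).round(),np.round(r[0],1),np.round(r[1],1),round(r[2]))
b=p[...,0]-p[...,2]
print(p[205,316],p[172,316],p[205,430])
comp((b>8),8.5)
comp((b>-12),16.5)
comp((abs(b)<22)&(p.sum(2)>290)&(b<16),30.5,800)
E
```

```text
[153 151 143] [163 147 137] [151 136 126]
8.5 [434. 273.] [595.1 139.4] [37.6 43.5] 76
8.5 [311. 269.] [481.7 168.6] [31.9 50.4] 75
8.5 [432. 202.] [602.9 216.3] [46.  86.8] 75
8.5 [315. 192.] [500.4 242.4] [60.  57.9] 42
16.5 [310. 269.] [482.8 173.8] [31.7 49.9] 75
16.5 [412. 275.] [579.6 151.9] [59.8 72.6] 79
16.5 [247. 272.] [423.5 181.2] [61.3 15.3] 74
16.5 [432. 202.] [600.1 219.8] [45.3 85.1] 75
16.5 [316. 196.] [502.2 244. ] [57.  59.8] 18
30.5 [316. 205.] [500.6 241.5] [43.2 44.1] 79
```

{"api": "send_rows", "payload": {
  "increments": [
    [[0,5,13],[0,0,0],65],
    [[0,10,20],[0,0,0],65],
    [[0,10,20],[0,0,0],65],
    [[0,10,20],[0,0,0],65],
    [[0,10,20],[0,0,0],65],
    [[0,10,20],[0,0,0],65],
    [[0,10,20],[0,0,0],65],
    [[0,10,20],[0,0,0],65],
    [[0,10,20],[0,0,0],65],
    [[0,10,20],[0,0,0],65],
    [[0,8,20],[0,0,0],65],
    [[0,8,20],[0,0,0],65],
    [[0,5,18],[0,0,0],65],
    [[0,3,10],[0,0,0],65],
    [[0,0,0],[0,0,0],65]
  ]
}}

```text
time_s: 8.98
tcp_pos: [570.7, -37.5, 131.5]
eef_rot: [[-0.002, 0.982, -0.187], [-0.0, -0.187, -0.982], [-1.0, -0.002, 0.001]]
force: [0.9, 0.6, 0.2]
opening: 0.763
```

{"api": "send_rows", "payload": {
  "increments": [
    [[0,0,0],[-0.11,0,0],65],
    [[0,0,0],[-0.11,0,0],65],
    [[0,0,0],[-0.11,0,0],65],
    [[0,0,0],[-0.11,0,0],65],
    [[0,0,0],[-0.11,0,0],65],
    [[0,0,0],[-0.11,0,0],65],
    [[0,0,0],[-0.11,0,0],65],
    [[0,0,0],[-0.11,0,0],65],
    [[0,0,0],[-0.11,0,0],65],
    [[0,0,0],[-0.11,0,0],65],
    [[0,0,0],[-0.11,0,0],65],
    [[0,0,0],[-0.11,0,0],65],
    [[0,0,0],[-0.11,0,0],65],
    [[0,0,0],[-0.11,0,0],65],
    [[0,0,0],[-0.11,0,0],65],
    [[0,0,0],[0,0,0],65],
    [[0,0,0],[0,0,0],65]
  ]
}}

```text
time_s: 10.4
tcp_pos: [570.9, -34.8, 132.4]
eef_rot: [[-0.001, 0.109, 0.994], [0.0, 0.994, -0.109], [-1.0, 0.0, -0.001]]
force: [-0.1, -0.5, 0.5]
opening: 0.761
```

```bash
cat >> h.py <<'E'
def look(name,x,y,zb,zt,r=70):
    """wrist picture; brass blob near x,y between heights: position and length direction, from depth"""
    c=cam("wrist"); p,d=eyes.read_camera("wrist"); cv2.imwrite(name,p); P=cloud(c,d)
    q=p.astype(int)
    m=((P[...,2]>zb)&(P[...,2]<zt)&(np.hypot(P[...,0]-x,P[...,1]-y)<r)&(q[...,2]-q[...,0]>20)).astype(np.uint8)
    k,l,s,ce=cv2.connectedComponentsWithStats(m)
    for i in range(1,k):
        if s[i,4]>200:
            t=cv2.minAreaRect(P[l==i][:,:2].astype(np.float32)); print(ce[i].round(),s[i,4],np.round(t[0],1),np.round(t[1],1),round(t[2],1))
E
python3 - <<'E'
from h import *
look("pics/w5.png",571,-35,16,30)
plan(571,-35,35,84)
E
```

```text
[315. 197.] 2571 [568.5 -36.8] [33.7 75.2] 84.7
t 10.45 tcp [570.9 -34.9 132.4] yaw 83.7 F [-0.9  0.5 -0.3] open 0.761 q6 0.05
 shift tool xyz [97.4 -0.1  0.1] turn about x (rad) -0.005 (keep yaw; shift first)
```

View pics/w5.png

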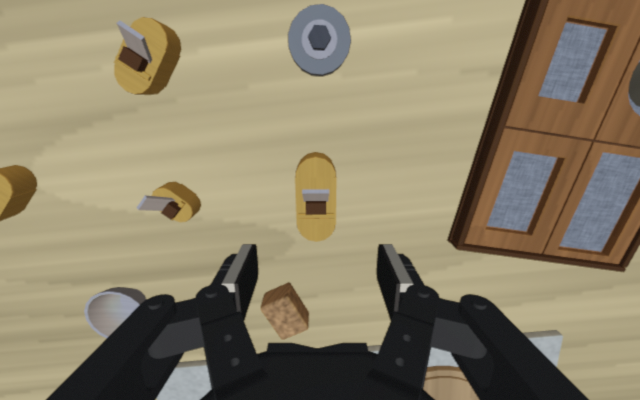

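Long plane at (316,197), squarely between the open jaws. Clamp disc at (319,40), middle plane (147,55), short plane (175,203). Descending to grip.

{"api": "send_rows", "payload": {
  "increments": [
    [[10,-1,-1],[0,0,0],65],
    [[20,0,0],[0,0,0],65],
    [[20,0,0],[0,0,0],65],
    [[20,0,0],[0,0,0],65],
    [[15,0,0],[0,0,0],65],
    [[10,0,0],[0,0,0],65],
    [[3,0,0],[0,0,0],65],
    [[0,0,0],[0,0,0],60],
    [[0,0,0],[0,0,0],50],
    [[0,0,0],[0,0,0],40],
    [[0,0,0],[0,0,0],28],
    [[0,0,0],[0,0,0],28],
    [[0,0,0],[0,0,0],28],
    [[0,0,0],[0,0,0],28],
    [[0,0,0],[0,0,0],28]
  ],
  "grip_force": 45
}}

```text
time_s: 11.7
tcp_pos: [570.8, -36.3, 36.1]
eef_rot: [[0.002, 0.107, 0.994], [-0.0, 0.994, -0.107], [-1.0, 0.0, 0.002]]
force: [-0.2, 1.2, 6.3]
opening: 0.385
```

```bash
python3 - <<'E'
from h import *
plan(604,217,110,75)
E
```

```text
t 11.7 tcp [570.8 -36.3  36.1] yaw 83.9 F [-0.2  1.2  6.3] open 0.385 q6 0.04
 shift tool xyz [-73.9 255.4   6.1] turn about x (rad) 0.155 (keep yaw; shift first)
```

{"api": "send_rows", "payload": {
  "increments": [
    [[-5,0,0],[0,0,0],28],
    [[-10,0,0],[0,0,0],28],
    [[-15,0,0],[0,0,0],28],
    [[-20,0,0],[0,0,0],28],
    [[-20,10,0],[0,0,0],28],
    [[-4,20,0],[0,0,0],28],
    [[0,25,0],[0,0,0],28],
    [[0,25,1],[0,0,0],28],
    [[0,25,1],[0,0,0],28],
    [[0,25,1],[0,0,0],28],
    [[0,25,1],[0,0,0],28],
    [[0,25,1],[0,0,0],28],
    [[0,25,1],[0,0,0],28],
    [[0,25,0],[0,0,0],28],
    [[0,15,0],[0,0,0],28],
    [[0,10,0],[0,0,0],28],
    [[0,0,0],[0.08,0,0],28],
    [[0,0,0],[0.08,0,0],28],
    [[0,0,0],[0,0,0],28]
  ]
}}

```text
time_s: 13.28
tcp_pos: [603.2, 216.2, 108.9]
eef_rot: [[-0.0, 0.267, 0.964], [-0.0, 0.964, -0.267], [-1.0, -0.0, -0.0]]
force: [0.8, 0.2, -2.1]
opening: 0.383
```

```bash
python3 - <<'E'
from h import *
p,d=eyes.read_camera("wrist"); cv2.imwrite("pics/w6.png",p)
plan(604,217,48,75)
E
```

```text
t 13.33 tcp [603.3 216.1 109. ] yaw 74.8 F [-0.1 -0.1 -1.2] open 0.385 q6 0.61
 shift tool xyz [61.   1.1  0.5] turn about x (rad) -0.004 (keep yaw; shift first)
```

View pics/w6.png

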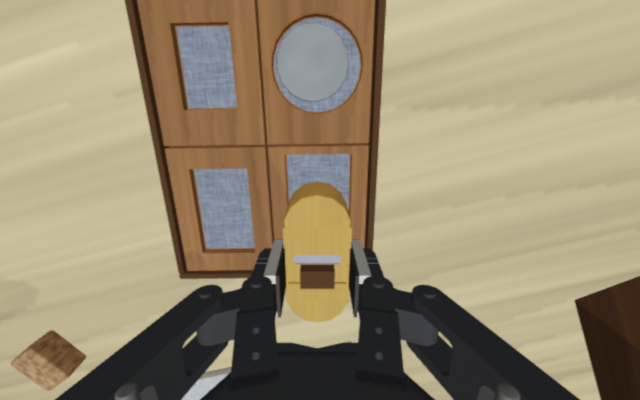

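Long plane (318,250) is lined up with its pocket (318,180) and level. Stone sits inside its ring at (313,62). Lowering.

{"api": "send_rows", "payload": {
  "increments": [
    [[5,1,0],[0,0,0],28],
    [[12,0,0],[0,0,0],28],
    [[15,0,0],[0,0,0],28],
    [[15,0,0],[0,0,0],28],
    [[8,0,0],[0,0,0],28],
    [[4,0,0],[0,0,0],28],
    [[2,0,0],[0,0,0],28],
    [[1,0,0],[0,0,0],28],
    [[1,0,0],[0,0,0],28],
    [[0,0,0],[0,0,0],28],
    [[0,0,0],[0,0,0],28]
  ]
}}

```text
time_s: 14.25
tcp_pos: [603.8, 217.7, 46.4]
eef_rot: [[0.001, 0.264, 0.965], [0.0, 0.965, -0.264], [-1.0, 0.001, 0.001]]
force: [1.3, 0.3, -2.0]
opening: 0.387
```

{"api": "send_rows", "payload": {
  "increments": [
    [[1,0,0],[0,0,0],28],
    [[0.5,0,0],[0,0,0],28],
    [[0.5,0,0],[0,0,0],28],
    [[0,0,0],[0,0,0],28],
    [[0,0,0],[0,0,0],28]
  ]
}}

```text
time_s: 14.67
tcp_pos: [603.8, 217.7, 45.1]
eef_rot: [[0.001, 0.264, 0.965], [0.0, 0.965, -0.264], [-1.0, 0.001, 0.001]]
force: [-4.0, -0.1, 6.8]
opening: 0.389
```

{"api": "send_rows", "payload": {
  "increments": [
    [[0,0,0],[0,0,0],34],
    [[0,0,0],[0,0,0],38],
    [[0,0,0],[0,0,0],44],
    [[0,0,0],[0,0,0],50],
    [[0,0,0],[0,0,0],50],
    [[0,0,0],[0,0,0],50],
    [[-5,0,0],[0,0,0],50],
    [[-15,0,0],[0,0,0],50],
    [[-20,0,0],[0,0,0],50],
    [[-20,0,0],[0,0,0],60],
    [[-20,0,0],[0,0,0],60],
    [[-6,0,0],[0,0,0],60],
    [[0,0,0],[0,0,0],60]
  ]
}}

```text
time_s: 15.75
tcp_pos: [604.4, 217.9, 132.0]
eef_rot: [[0.003, 0.264, 0.965], [0.001, 0.965, -0.264], [-1.0, 0.002, 0.003]]
force: [-0.2, 0.2, 0.8]
opening: 0.701
```

```bash
python3 - <<'E'
from h import *
plan(447.5,-149,132,49)
E
```

```text
t 15.75 tcp [604.4 217.9 132. ] yaw 74.7 F [-0.2  0.2  0.8] open 0.701 q6 0.61
 shift tool xyz [  -1.  -395.3  -54.6] turn about x (rad) 0.449 (keep yaw; shift first)
```

{"api": "send_rows", "payload": {
  "increments": [
    [[0,-15,-2],[0,0,0],60],
    [[0,-25,-3],[0,0,0],60],
    [[0,-30,-4],[0,0,0],60],
    [[0,-30,-4],[0,0,0],60],
    [[0,-30,-4],[0,0,0],60],
    [[0,-30,-4],[0,0,0],60],
    [[0,-30,-4],[0,0,0],60],
    [[0,-30,-4],[0,0,0],60],
    [[0,-30,-4],[0,0,0],60],
    [[0,-30,-4],[0,0,0],60],
    [[0,-30,-4],[0,0,0],60],
    [[0,-30,-4],[0,0,0],60],
    [[0,-30,-4],[0,0,0],60],
    [[0,-20,-4],[0,0,0],60],
    [[0,-5,-2],[0.11,0,0],60],
    [[0,0,0],[0.11,0,0],60],
    [[0,0,0],[0.11,0,0],60],
    [[0,0,0],[0.12,0,0],60],
    [[0,0,0],[0,0,0],60]
  ]
}}

```text
time_s: 17.33
tcp_pos: [445.7, -148.9, 128.4]
eef_rot: [[-0.002, 0.661, 0.75], [0.001, 0.75, -0.661], [-1.0, -0.001, -0.002]]
force: [0.9, -0.2, 0.7]
opening: 0.702
```

```bash
python3 - <<'E'
from h import *
look("pics/w7.png",447.5,-148.5,15,28,60)
plan(447.5,-149,34,49)
E
```

```text
[316. 201.] 1409 [ 444.9 -150.7] [27.4 54.9] 49.5
t 17.38 tcp [ 445.8 -148.8  128.6] yaw 49.0 F [ 0.1  0.1 -0.1] open 0.702 q6 0.39
 shift tool xyz [94.6  1.   1.5] turn about x (rad) 0.001 (keep yaw; shift first)
```

View pics/w7.png

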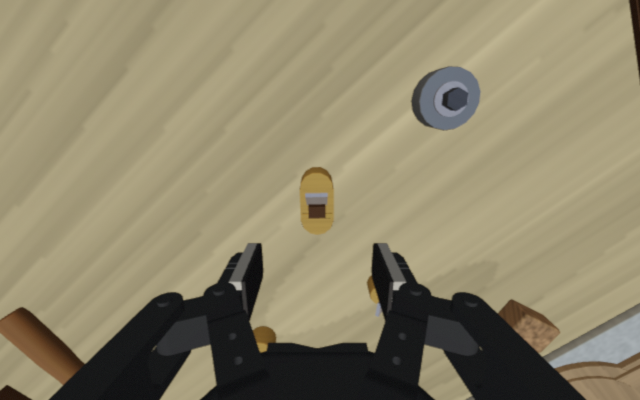

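Middle plane (with iron) at (317,200), centred between the jaws; clamp disc is well clear at (447,98). Gripping.

{"api": "send_rows", "payload": {
  "increments": [
    [[10,0,1],[0,0,0],60],
    [[20,0,0],[0,0,0],60],
    [[20,0,0],[0,0,0],60],
    [[20,0,0],[0,0,0],60],
    [[15,0,0],[0,0,0],60],
    [[7,0,0],[0,0,0],60],
    [[2,0,0],[0,0,0],60],
    [[0,0,0],[0,0,0],52],
    [[0,0,0],[0,0,0],42],
    [[0,0,0],[0,0,0],32],
    [[0,0,0],[0,0,0],22],
    [[0,0,0],[0,0,0],22],
    [[0,0,0],[0,0,0],22],
    [[0,0,0],[0,0,0],22],
    [[0,0,0],[0,0,0],22]
  ]
}}

```text
time_s: 18.63
tcp_pos: [447.8, -149.9, 37.0]
eef_rot: [[0.002, 0.657, 0.754], [-0.001, 0.754, -0.657], [-1.0, 0.001, 0.002]]
force: [-1.2, 0.3, 6.2]
opening: 0.311
```

```bash
python3 - <<'E'
from h import *
plan(585.5,143.5,115,75)
E
```

```text
t 18.63 tcp [ 447.8 -149.9   37. ] yaw 48.9 F [-1.2  0.3  6.2] open 0.311 q6 0.39
 shift tool xyz [-78.  311.7 -88.7] turn about x (rad) -0.455 (keep yaw; shift first)
```

{"api": "send_rows", "payload": {
  "increments": [
    [[-5,0,0],[0,0,0],22],
    [[-10,0,0],[0,0,0],22],
    [[-15,0,0],[-0.11,0,0],22],
    [[-20,0,0],[-0.12,0,0],22],
    [[-20,0,0],[-0.11,0,0],22],
    [[-8,0,0],[-0.115,0,0],22],
    [[0,12,2],[0,0,0],22],
    [[0,24,4],[0,0,0],22],
    [[0,30,5],[0,0,0],22],
    [[0,30,6],[0,0,0],22],
    [[0,30,6],[0,0,0],22],
    [[0,30,6],[0,0,0],22],
    [[0,30,6],[0,0,0],22],
    [[0,30,6],[0,0,0],22],
    [[0,30,6],[0,0,0],22],
    [[0,30,5],[0,0,0],22],
    [[0,25,3],[0,0,0],22],
    [[0,13,2],[0,0,0],22],
    [[0,5,0],[0,0,0],22],
    [[0,0,0],[0,0,0],22]
  ]
}}

```text
time_s: 20.3
tcp_pos: [584.6, 144.3, 113.8]
eef_rot: [[-0.001, 0.258, 0.966], [-0.0, 0.966, -0.258], [-1.0, -0.0, -0.0]]
force: [-0.6, -0.6, -1.2]
opening: 0.312
```

```bash
python3 - <<'E'
from h import *
p,d=eyes.read_camera("wrist"); cv2.imwrite("pics/w8.png",p)
plan(585.5,143.5,48,75)
E
```

```text
t 20.35 tcp [584.4 143.4 113.9] yaw 75.0 F [ 0.7  0.1 -1.1] open 0.317 q6 0.5
 shift tool xyz [65.9  0.5  1.1] turn about x (rad) 0.0 (keep yaw; shift first)
```

View pics/w8.png

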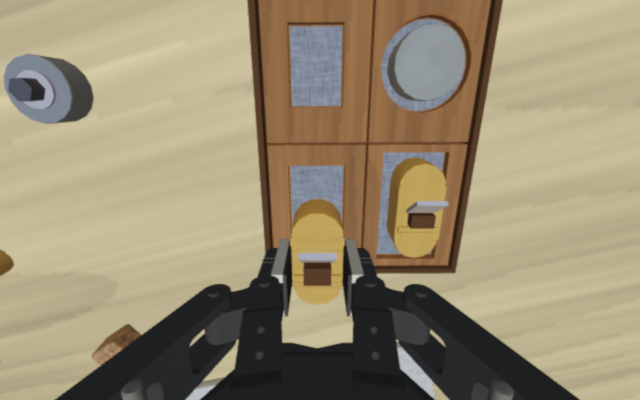

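Middle plane (317,250) is centred over its pocket (317,180). Long plane is in its pocket at (418,208). Lowering.

{"api": "send_rows", "payload": {
  "increments": [
    [[5,0,1],[0,0,0],22],
    [[12,0,0],[0,0,0],22],
    [[15,0,0],[0,0,0],22],
    [[15,0,0],[0,0,0],22],
    [[10,0,0],[0,0,0],22],
    [[5,0,0],[0,0,0],22],
    [[3,0,0],[0,0,0],22],
    [[1,0,0],[0,0,0],22],
    [[1,0,0],[0,0,0],22],
    [[0.5,0,0],[0,0,0],22],
    [[0,0,0],[0,0,0],22],
    [[0,0,0],[0,0,0],22]
  ]
}}

```text
time_s: 21.35
tcp_pos: [585.9, 143.6, 46.8]
eef_rot: [[0.001, 0.259, 0.966], [0.0, 0.966, -0.259], [-1.0, 0.0, 0.001]]
force: [-0.1, 0.6, -1.3]
opening: 0.313
```

{"api": "send_rows", "payload": {
  "increments": [
    [[0.5,0,0],[0,0,0],22],
    [[0.5,0,0],[0,0,0],22],
    [[0.5,0,0],[0,0,0],22],
    [[0,0,0],[0,0,0],22],
    [[0,0,0],[0,0,0],22]
  ]
}}

```text
time_s: 21.77
tcp_pos: [585.9, 143.6, 46.0]
eef_rot: [[0.001, 0.259, 0.966], [0.0, 0.966, -0.259], [-1.0, 0.001, 0.001]]
force: [-3.6, -1.4, 5.8]
opening: 0.317
```

{"api": "send_rows", "payload": {
  "increments": [
    [[0,0,0],[0,0,0],28],
    [[0,0,0],[0,0,0],32],
    [[0,0,0],[0,0,0],38],
    [[0,0,0],[0,0,0],44],
    [[0,0,0],[0,0,0],44],
    [[0,0,0],[0,0,0],44],
    [[-5,0,0],[0,0,0],44],
    [[-15,0,0],[0,0,0],44],
    [[-20,0,0],[0,0,0],44],
    [[-20,0,0],[0,0,0],55],
    [[-20,0,0],[0,0,0],55],
    [[-5,0,0],[0,0,0],55],
    [[0,0,0],[0,0,0],55]
  ]
}}

```text
time_s: 22.85
tcp_pos: [586.6, 143.8, 131.8]
eef_rot: [[0.003, 0.259, 0.966], [0.001, 0.966, -0.259], [-1.0, 0.002, 0.003]]
force: [0.3, 0.1, -0.5]
opening: 0.643
```

```bash
python3 - <<'E'
from h import *
plan(562,-158,132,135)
E
```

```text
t 22.85 tcp [586.6 143.8 131.8] yaw 75.0 F [ 0.3  0.1 -0.5] open 0.643 q6 0.5
 shift tool xyz [  -0.6 -297.8   54.4] turn about x (rad) -1.047 (keep yaw; shift first)
```

{"api": "send_rows", "payload": {
  "increments": [
    [[0,-15,3],[0,0,0],55],
    [[0,-25,5],[0,0,0],55],
    [[0,-30,5],[0,0,0],55],
    [[0,-30,5],[0,0,0],55],
    [[0,-30,5],[0,0,0],55],
    [[0,-30,5],[0,0,0],55],
    [[0,-30,5],[0,0,0],55],
    [[0,-30,6],[0,0,0],55],
    [[0,-30,6],[0,0,0],55],
    [[0,-25,5],[0,0,0],55],
    [[0,-15,3],[0,0,0],55],
    [[0,-8,1],[0,0,0],55],
    [[0,0,0],[0,0,0],55]
  ]
}}

```text
time_s: 23.93
tcp_pos: [559.7, -159.9, 128.4]
eef_rot: [[-0.002, 0.261, 0.965], [0.0, 0.965, -0.261], [-1.0, -0.0, -0.002]]
force: [0.2, 0.0, 0.3]
opening: 0.642
```

{"api": "send_rows", "payload": {
  "increments": [
    [[0,0,0],[-0.1,0,0],55],
    [[0,0,0],[-0.1,0,0],55],
    [[0,0,0],[-0.1,0,0],55],
    [[0,0,0],[-0.1,0,0],55],
    [[0,0,0],[-0.1,0,0],55],
    [[0,0,0],[-0.1,0,0],55],
    [[0,0,0],[-0.1,0,0],55],
    [[0,0,0],[-0.1,0,0],55],
    [[0,0,0],[-0.1,0,0],55],
    [[0,0,0],[-0.1,0,0],55],
    [[0,0,0],[-0.05,0,0],55],
    [[0,0,0],[0,0,0],55],
    [[0,0,0],[0,0,0],55]
  ]
}}

```text
time_s: 25.02
tcp_pos: [560.6, -157.4, 129.3]
eef_rot: [[-0.001, -0.708, 0.706], [0.0, 0.706, 0.708], [-1.0, 0.001, -0.0]]
force: [-0.3, 0.3, 0.5]
opening: 0.645
```

```bash
python3 - <<'E'
from h import *
look("pics/w9.png",562,-158,14,26,60)
plan(562,-159,34,135)
E
```

```text
[315. 198.] 611 [ 560.2 -160.1] [37.2 21.7] 43.9
t 25.07 tcp [ 560.6 -157.6  129.4] yaw 135.1 F [-0.4 -0.3 -0.5] open 0.646 q6 -1.06
 shift tool xyz [95.4 -2.1  0. ] turn about x (rad) 0.002 (keep yaw; shift first)
```

View pics/w9.png

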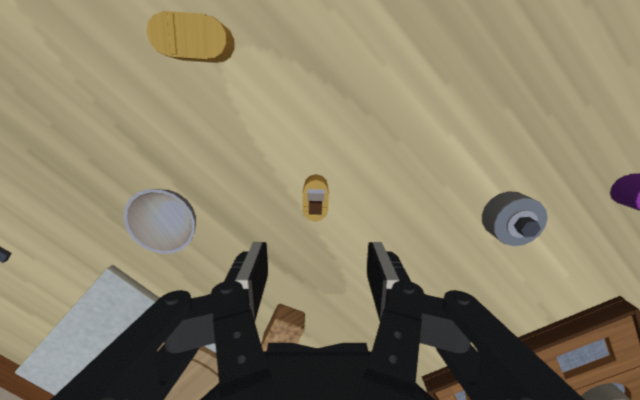

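Short plane with iron at (316,198), aligned. Bare body at (190,36), untouched. Gripping.

{"api": "send_rows", "payload": {
  "increments": [
    [[10,-1,0],[0,0,0],55],
    [[20,-1,0],[0,0,0],55],
    [[20,0,0],[0,0,0],55],
    [[20,0,0],[0,0,0],55],
    [[15,0,0],[0,0,0],55],
    [[8,0,0],[0,0,0],55],
    [[2,0,0],[0,0,0],55],
    [[0,0,0],[0,0,0],46],
    [[0,0,0],[0,0,0],36],
    [[0,0,0],[0,0,0],26],
    [[0,0,0],[0,0,0],16],
    [[0,0,0],[0,0,0],16],
    [[0,0,0],[0,0,0],16],
    [[0,0,0],[0,0,0],16],
    [[0,0,0],[0,0,0],16]
  ]
}}

```text
time_s: 26.32
tcp_pos: [562.9, -159.9, 36.1]
eef_rot: [[0.002, -0.709, 0.705], [-0.001, 0.705, 0.709], [-1.0, -0.002, 0.001]]
force: [-1.1, -0.0, 6.4]
opening: 0.238
```

```bash
python3 - <<'E'
from h import *
plan(482.5,170,115,75)
E
```

```text
t 26.32 tcp [ 562.9 -159.9   36.1] yaw 135.2 F [-1.1 -0.   6.4] open 0.238 q6 -1.06
 shift tool xyz [-79.2 289.5 177.3] turn about x (rad) 1.05 (keep yaw; shift first)
```

{"api": "send_rows", "payload": {
  "increments": [
    [[-5,0,0],[0,0,0],16],
    [[-10,0,0],[0,0,0],16],
    [[-15,0,0],[0.1,0,0],16],
    [[-20,0,0],[0.1,0,0],16],
    [[-20,0,0],[0.1,0,0],16],
    [[-9,0,0],[0.1,0,0],16],
    [[0,0,0],[0.1,0,0],16],
    [[0,0,0],[0.1,0,0],16],
    [[0,0,0],[0.1,0,0],16],
    [[0,0,0],[0.1,0,0],16],
    [[0,0,0],[0.1,0,0],16],
    [[0,0,0],[0.1,0,0],16],
    [[0,0,0],[0.05,0,0],16],
    [[0,0,0],[0,0,0],16]
  ]
}}

```text
time_s: 27.48
tcp_pos: [562.1, -159.7, 114.5]
eef_rot: [[0.0, 0.261, 0.965], [-0.0, 0.965, -0.261], [-1.0, 0.0, 0.0]]
force: [0.1, 0.5, -0.6]
opening: 0.242
```

{"api": "send_rows", "payload": {
  "increments": [
    [[0,12,-6],[0,0,0],16],
    [[0,22,-12],[0,0,0],16],
    [[0,26,-14],[0,0,0],16],
    [[0,26,-14],[0,0,0],16],
    [[0,26,-14],[0,0,0],16],
    [[0,26,-14],[0,0,0],16],
    [[0,26,-14],[0,0,0],16],
    [[0,26,-14],[0,0,0],16],
    [[0,26,-14],[0,0,0],16],
    [[0,26,-14],[0,0,0],16],
    [[0,26,-14],[0,0,0],16],
    [[0,18,-10],[0,0,0],16],
    [[0,8,-6],[0,0,0],16],
    [[0,4,-3],[0,0,0],16],
    [[0,0,0],[0,0,0],16]
  ]
}}

```text
time_s: 28.73
tcp_pos: [481.3, 170.9, 114.0]
eef_rot: [[0.0, 0.257, 0.967], [-0.0, 0.967, -0.257], [-1.0, -0.0, 0.0]]
force: [0.0, -0.2, 0.1]
opening: 0.241
```

```bash
python3 - <<'E'
from h import *
p,d=eyes.read_camera("wrist"); cv2.imwrite("pics/w10.png",p)
plan(482.5,170,48,75)
E
```

```text
t 28.78 tcp [481.6 170.2 113.9] yaw 75.1 F [ 0.7 -0.2 -0.7] open 0.242 q6 0.6
 shift tool xyz [65.9  0.1  0.9] turn about x (rad) 0.001 (keep yaw; shift first)
```

View pics/w10.png

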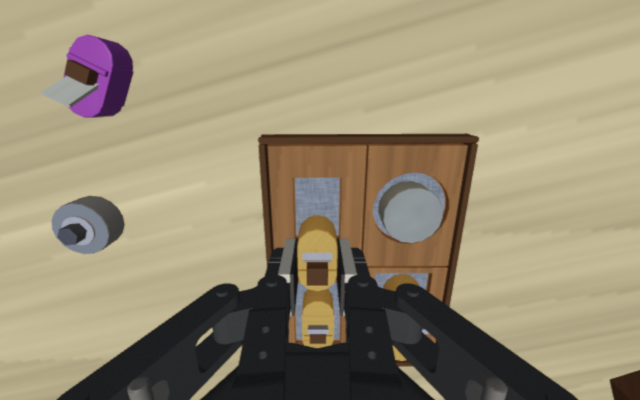

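Short plane (317,250) is over its pocket (317,200); the stone and the other planes are in place. Lowering.

{"api": "send_rows", "payload": {
  "increments": [
    [[5,0,1],[0,0,0],16],
    [[12,0,0],[0,0,0],16],
    [[15,0,0],[0,0,0],16],
    [[15,0,0],[0,0,0],16],
    [[10,0,0],[0,0,0],16],
    [[5,0,0],[0,0,0],16],
    [[3,0,0],[0,0,0],16],
    [[2,0,0],[0,0,0],16],
    [[1,0,0],[0,0,0],16],
    [[0,0,0],[0,0,0],16],
    [[0,0,0],[0,0,0],16]
  ]
}}

```text
time_s: 29.7
tcp_pos: [483.1, 170.2, 46.3]
eef_rot: [[0.001, 0.259, 0.966], [0.0, 0.966, -0.259], [-1.0, 0.001, 0.001]]
force: [0.5, 1.0, -0.8]
opening: 0.241
```

{"api": "send_rows", "payload": {
  "increments": [
    [[0.5,0,0],[0,0,0],16],
    [[0.5,0,0],[0,0,0],16],
    [[0,0,0],[0,0,0],16],
    [[0,0,0],[0,0,0],16]
  ]
}}

```text
time_s: 30.03
tcp_pos: [483.0, 170.2, 45.1]
eef_rot: [[0.001, 0.259, 0.966], [0.0, 0.966, -0.259], [-1.0, 0.0, 0.001]]
force: [0.2, 0.1, 2.0]
opening: 0.24
```

{"api": "send_rows", "payload": {
  "increments": [
    [[0.5,0,0],[0,0,0],16],
    [[0,0,0],[0,0,0],16],
    [[0,0,0],[0,0,0],16]
  ]
}}

```text
time_s: 30.28
tcp_pos: [483.0, 170.2, 45.1]
eef_rot: [[0.001, 0.259, 0.966], [0.0, 0.966, -0.259], [-1.0, 0.001, 0.001]]
force: [-1.7, -0.8, 6.2]
opening: 0.237
```

Touching. Now release, lift high and move back to clear the cameras' view.

{"api": "send_rows", "payload": {
  "increments": [
    [[0,0,0],[0,0,0],22],
    [[0,0,0],[0,0,0],26],
    [[0,0,0],[0,0,0],32],
    [[0,0,0],[0,0,0],38],
    [[0,0,0],[0,0,0],38],
    [[0,0,0],[0,0,0],38],
    [[-5,0,0],[0,0,0],38],
    [[-15,0,0],[0,0,0],38],
    [[-20,0,0],[0,0,0],38],
    [[-20,0,0],[0,0,0],38],
    [[-20,0,0],[0,0,0],38],
    [[-20,-10,-10],[0,0,0],38],
    [[-20,-20,-20],[0,0,0],38],
    [[-10,-20,-20],[0,0,0],38],
    [[0,-20,-20],[0,0,0],38],
    [[0,-20,-20],[0,0,0],38],
    [[0,-20,-20],[0,0,0],38],
    [[0,-20,-10],[0,0,0],38],
    [[0,-20,0],[0,0,0],38],
    [[0,0,0],[0,0,0],38]
  ]
}}

```text
time_s: 31.95
tcp_pos: [326.9, 54.5, 175.1]
eef_rot: [[0.002, 0.26, 0.966], [-0.0, 0.966, -0.26], [-1.0, 0.0, 0.002]]
force: [0.3, 0.2, -0.4]
opening: 0.445
```

```bash
python3 - <<'E'
from h import *
s=env.get_state(); print(s["time_s"],s["tcp_pos"].round())
ims=[]
for n in("top","scene"):
    p,d=eyes.read_camera(n); c=cam(n); P=cloud(c,d)
    a=p[130:250,190:310] if n=="top" else p[165:285,345:465]
    ims.append(cv2.resize(cv2.convertScaleAbs(a,alpha=1.5),None,fx=3.3,fy=3.3,interpolation=cv2.INTER_CUBIC))
    for nm,x,y,zb,zt in(("long",604,217,27,42),("middle",586,143.5,25.5,40),("short",483,170,24,38),("stone",502,244,24,40),("bare",538.5,-308,12,35),("clamp",451.5,-19.5,12,30)):
        q=P[(abs(P[...,2]-(zb+zt)/2)<(zt-zb)/2)&(np.hypot(P[...,0]-x,P[...,1]-y)<48 - 10*(nm!="long"))]
        if len(q)<5: print(n,nm,"none"); continue
        t=cv2.minAreaRect(q[:,:2].astype(np.float32)); print(n,nm,len(q),"z",np.median(q[:,2]).round(1),np.round(t[0],1),np.round(t[1]),round(t[2]))
cv2.imwrite("pics/end.png",np.hstack(ims))
E
```

```text
31.95 [327.  55. 175.]
top long 277 z 34.8 [605.2 220.7] [34. 75.] 74
top middle 150 z 32.7 [586.9 146.9] [28. 53.] 77
top short 66 z 31.4 [485.9 172.7] [22. 33.] 72
top stone 233 z 30.9 [505.  242.8] [43. 44.] 0
top bare 211 z 23.7 [ 539.  -306.1] [28. 54.] 43
top clamp 202 z 22.0 [452.7 -17.8] [43. 43.] 1
scene long 315 z 35.2 [603.4 216.6] [34. 77.] 75
scene middle 184 z 33.1 [586.9 142.1] [28. 54.] 75
scene short 90 z 30.9 [484.8 168.7] [21. 36.] 80
scene stone 259 z 31.2 [503.5 238.8] [45. 44.] 15
scene bare 294 z 23.8 [ 537.5 -310.8] [32. 56.] 43
scene clamp 232 z 22.2 [450.  -20.8] [46. 46.] 31
```

View pics/end.png

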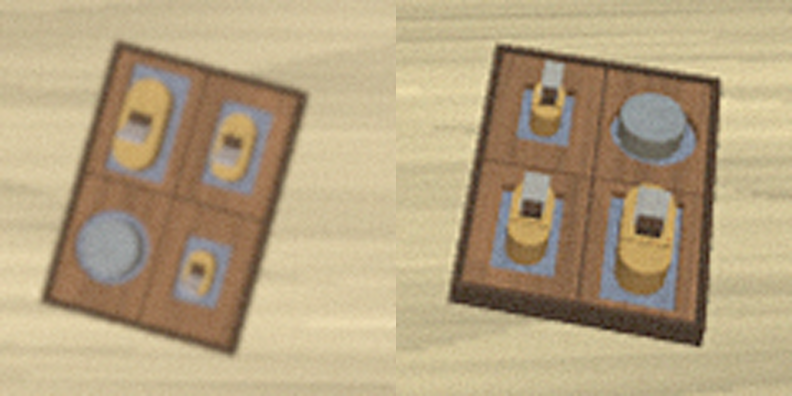

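All four are in their pockets, flat, and within about 4 mm of centre in same-camera comparison. The look-alikes are unmoved.

```bash
python3 -c "
from station import ticket
print(ticket.hand_in())"
```

```text
the job is handed in; nothing more can be done
None
```

The stone and the long, middle and short planes are each set down in their own pocket. Each was lowered until the tool felt contact, then released. The job was handed in at about 32 s of the 99 s allowed; no verdict was reported.

**Position:** In the top camera, the long plane, middle plane, short plane and stone measured about 3, 2, 1 and 4 mm from their pocket centres. The limit is 13 mm. In the scene camera the stone was about 6 mm off. Its pocket figures are less sure because the pocket walls hide part of the floor.

**Direction and height:** The planes lie within about 5° of the pocket direction. The tops of all four sit at heights that match resting flat on the pocket floors.

**Look-alikes:** The bare body and the bolt-head disc measured within about 2 mm of where they started.

**Disagreements:** The top and scene cameras differ by 2–5 mm in absolute position, as they did at the start. None of the checks failed.

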